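# Sort a mixed-up seasoning station

### The arm

A 6-joint arm with a two-finger parallel gripper is mounted at the origin on a cart in front of the work surface, level with it; the furniture and walls round the work are solid. World frame = base frame: x ahead of the robot, y to its left, z up, the work surface at z = 0. Lengths are in m, angles in rad, forces in N, time in s.
With the tool pointing down it reaches from about 0.425 to 0.95 m from the base axis. Payload 14.7 kg.
Tool frame: the origin (TCP) lies midway between the tips of the shut fingers; the grasp point (between the pads) lies 19 mm behind it (manip.grasp_offset is the distance from the TCP to the grasp point, in m); z points along the fingers, y is the line along which they close (so a half turn about z gives the same grasp; the last joint's range is limited). The gripper opens to 85 mm and grips with 20 to 120 N. Pads are 22 mm wide; open, the fingers measure 114 mm over their backs; the gripper's body (76 mm by 85 mm) begins 54 mm behind the grasp point. The pads swing forward as they close: fully open they stand 13 mm farther back than shut.
Start: joints at [-1.313, 0.48, 1.596, -0, 1.065, -0.047], TCP at [0.195, -0.62, 0.231] pointing down, gripper open.
Joint ranges: [-2.75, 2.75], [-0.82, 2.05], [0.23, 2.67], [-1.56, 4.7], [0.09, 2.69], [-2.92, 2.92]. Speed limits (rad/s): [1.89, 1.89, 2.39, 3.01, 3.01, 3.01].

### API

Orientations are given as a unit quaternion [x, y, z, w].
In Python, from plant import telemetry, camera, camera_info, close_job, manip gives the robot as it stands.
- The arm moves only by the tool servo_tool, never from a script. Its argument "deltas" is text: rows parted by semicolons, each of 4 numbers parted by spaces: the shift along the tool's x, y, z as a fraction of full scale, then the turn about the tool's z as a fraction of full scale. A call has 1 to 20 rows; each row shifts and turns the commanded pose from where the row before left it, along the tool's axes as they then stand; what a row does not reach is not made up. Full scale, the value 1, is 1 m for a shift and 180 degrees for a turn. A row lasts 1/8 s, in which the tool goes at most 62.5 mm and 10.7 degrees, less where a joint would pass 70% of its speed; a pose out of reach is approached as far as the arm can. A call with a number of a shift or a turn outside -1 to 1 is refused whole. A call with a gripper value outside its range is refused whole. "claw" is the opening, from -1 (shut) to 1 (fully open), set as the call begins (left out, the last holds). The fingers move at their own pace and stop on an object; "grip_force" is the grip in N (left out, the last holds). Time passes only in rows, so rows that do not move let the fingers close. It gives the time, the measured TCP pose, the force, the opening and the grip force at its end, in the units of the state.
- telemetry.get_state(): the state, without advancing time (a new reading comes with each control period).
- camera(name): name is "side" or "top" or "wrist"; returns (picture, depth): 400x640x3 uint8, blue, green, red; 400x640 float32, m along the optical axis (not along the pixel's ray), 0 where there is no reading.
- camera_info(name): a dict with "mtx" (3x3 intrinsics, pixels), "dist" ([k1, k2, p1, p2, k3] as OpenCV has them; the pictures are not rectified), "world_from_camera" (4x4, takes a point from camera to world coordinates); the wrist camera has in their place "mount" (4x4, takes a point from camera to tool coordinates, whose origin is the TCP and whose axes are the flange's). Camera axes: x right, y down, z forward; pixel columns grow to the right and rows downward; lengths in m; the calibration is good to about 2 mm. A picture is of the moment at which its call begins: read the wrist's pose just before it. camera_info takes no time and is no camera call.
- close_job(): hands the job in; it is judged then, once.
The state is a dict: "t": time; "joint_pos": joint angles; "qd": joint speeds; "joint_efforts": joint torques, N m; "position": TCP position; "orientation": TCP orientation; "contact_force": force on the tool from outside, world axes, zero at the start; "ft_torque": the same for the moment, N m; "gripper_width": opening from 0.0 (shut) to 1.0 (fully open); "grip_force": force on a finger pad.
Only numpy, scipy, OpenCV 4.12 (cv2) and the standard library are available. Lean on these libraries where they do the work, as an engineer would, in place of code of your own. Each camera call takes 0.05 s, during which the arm holds its last target. There are 200 camera calls.

### The job

The four things on the coasters have been put back on the wrong ones. Put each in the middle of its own coaster, standing upright: the pepper mill on the square one, the spice jar on the six-sided one, the white ramekin on the round one and the kitchen timer on the oblong one. All four coasters are taken, so park things on the free bit of table as needed; do not shift the red squeeze bottle that stands just behind the coasters, do not tip anything over, and let go of everything at the end.

Things in the scene. Friction and masses are not known exactly. Their poses are not given: they have to be found in the camera images.
- pepper_mill: Round dark wooden pepper mill, 58 mm across the foot, 160 mm tall, 0.13 to 0.25 kg. Its head, 116 to 149 mm above the foot, is 50 mm across and can be gripped from above; a 12 mm metal knob tops it (148 to 160 mm). The head does not turn. Origin: centre of its underside; z up. Belongs on the square coaster; starts on the round or the oblong one.
- spice_jar: Round spice jar with a dark lid, 44 mm across, 105 mm tall, 0.08 to 0.15 kg; the lid takes the top 20 mm and is fixed. Origin: centre of its underside; z up. Belongs on the six-sided coaster; starts on the round or the oblong one.
- ramekin: Small open white ceramic ramekin with salt, 66 mm across the rim, 60 mm across the foot, 38 mm tall, 0.09 to 0.18 kg; it can be gripped across its outside. The salt is part of it. Origin: centre of its underside; z up. Belongs on the round coaster; starts on the square or the six-sided one.
- timer: Round red-topped kitchen timer, 67 mm across, 0.08 to 0.17 kg; the dial does not turn. Its round body is 44 mm tall; across the top stands a grip bar along its own x axis, 46 mm long, 9 mm thick (along y), 44 to 54 mm above the foot. Origin: centre of its underside; z up. Belongs on the oblong coaster; starts on the square or the six-sided one.
- square_coaster: Square coaster of medium brown wood with a low raised rim, 110 x 110 mm, the rim 6 mm wide. Fixed to the table. Origin: centre of its underside; z up. The recess floor lies 5 mm above the table, the rim top 8 mm; home of the pepper mill.
- hex_coaster: Six-sided cork coaster with a low raised rim, 110 mm across flats, the rim 6 mm wide. Fixed to the table. Origin: centre of its underside; z up. The recess floor lies 5 mm above the table, the rim top 8 mm; home of the spice jar.
- round_coaster: Round dark steel coaster with a low raised rim, 110 mm across, the rim 4 mm wide. Fixed to the table. Origin: centre of its underside; z up. The recess floor lies 5 mm above the table, the rim top 8 mm; home of the ramekin.
- oblong_coaster: Oblong coaster of dark wood with a low raised rim, 106 mm along its x and 160 mm along its y, the rim 6 mm wide. Fixed to the table. Origin: centre of its underside; z up. The recess floor lies 5 mm above the table, the rim top 8 mm; home of the timer.
- squeeze_bottle: Red squeeze bottle with a white cone nozzle, 59 mm across, 211 mm tall, standing loose on the table behind the coasters. Origin: centre of its underside. A bystander, to be left where it stands.
- free_spot (a point): Middle of a bare piece of table (z = 0) straight in front of the robot, between the two nearer coasters, 120 mm across, always free: room to park one thing. Coasters and this spot are at least 150 mm apart, centre to centre, with nothing between them but flat kitchen tools under 20 mm tall.
Mind the look-alikes: they are no part of the job. Of the things like the timer, leave any that is green or turquoise; of the rest the smaller one is meant.

How it is judged:
By the outcome, as a careful person would: the job done as asked, in the order asked, and still so for the second after the job is handed in, with the robot touching nothing.
It also fails if it takes over 144 s, if anything falls off the work surface, if the arm or the gripper's body presses on something with over 40 N, if the wrist force passes 120 N, or if a joint passes its speed limit or range.

## Working session

There is one attempt and no reset: what is moved stays moved. The work goes in short steps, Python scripts to look and compute and a tool call to move; the robot and the scene stay as the last step left them, time stands still between calls to the robot, and variables do not carry over. Pictures are saved under pics/ and viewed, at most 14 in all, crops included, and the job is handed in when it is done.

Besides the shell and the picture viewer there is one more tool, called after "Request:" as a command line: name --argument value ..., lists and objects as JSON in quotes. servo_tool: Moves the arm, as the interface text tells. Its arguments: {"type":"object","properties":{"deltas":{"type":"string"},"claw":{"type":"number"},"grip_force":{"type":"number"}},"required":["deltas"]}

```bash
mkdir -p pics; ls
python3 - <<'E'
from plant import telemetry, camera, camera_info, manip
import cv2,numpy as np
s=telemetry.get_state();print(s)
print([a for a in dir(manip) if a[0]!='_'],manip.grasp_offset)
for n in("top","side"):
    p,d=camera(n);cv2.imwrite(f"pics/{n}0.png",p);np.save(f"{n}0.npy",d);print(n,camera_info(n))
print(camera_info("wrist"))
E
```

```text
pics
{'t': 0.0, 'joint_pos': array([-1.31257217e+00,  4.80834042e-01,  1.59688839e+00, -3.85326078e-05,
        1.06509211e+00, -4.66102149e-02]), 'qd': array([-2.06026204e-04, -3.55762359e-05,  1.17129429e-04,  2.93813551e-04,
        8.94609290e-04, -3.39811372e-04]), 'joint_efforts': array([ 4.32881861e-03, -9.50639606e+01, -4.30166280e+01,  1.19570182e-04,
        1.22836765e-02,  7.47689978e-05]), 'position': array([ 0.19498205, -0.61962514,  0.23066555]), 'orientation': array([ 9.88405367e-01,  1.51836942e-01, -8.12766156e-05, -6.05749376e-04]), 'contact_force': array([-0.36229211,  0.75102615,  0.08111794]), 'ft_torque': array([ 0.02692085, -0.01562243, -0.00979101]), 'grip_force': 0.0, 'gripper_width': 1.0026739525347057}
['MotionError', 'grasp_offset'] 0.0187
top {'mtx': array([[360.98050259,   0.        , 321.50272961],
       [  0.        , 360.98050259, 195.68886264],
       [  0.        ,   0.        ,   1.        ]]), 'dist': array([0.01178457, 0.        , 0.        , 0.        , 0.        ]), 'world_from_camera': array([[ 0.02745694, -0.99696835,  0.07280267,  0.501556
[... 602 characters left out ...]
, -0.79392794, -0.60798557,  0.67347785],
       [ 0.        ,  0.        ,  0.        ,  1.        ]])}
{'mtx': array([[321.66245448,   0.        , 319.41925958],
       [  0.        , 321.66245448, 201.20464547],
       [  0.        ,   0.        ,   1.        ]]), 'dist': array([-0.06250578,  0.        ,  0.        ,  0.        ,  0.        ]), 'mount': array([[ 1.52092022e-04, -9.44527027e-01, -3.28433664e-01,
         8.52362673e-02],
       [ 9.99999670e-01, -1.18423094e-04,  8.03650216e-04,
         1.13401207e-03],
       [-7.97963480e-04, -3.28433678e-01,  9.44526698e-01,
        -1.41252952e-01],
       [ 0.00000000e+00,  0.00000000e+00,  0.00000000e+00,
         1.00000000e+00]])}
```

View pics/top0.png

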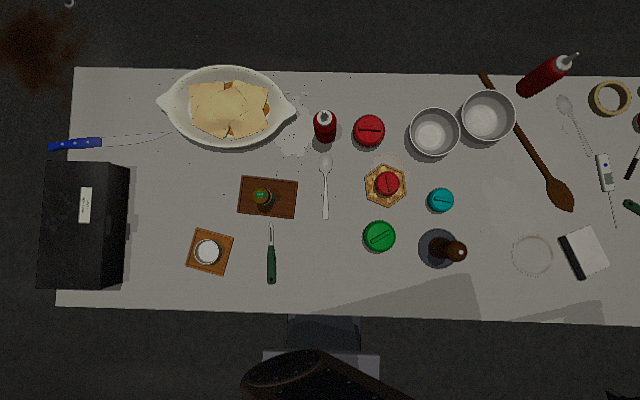

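View pics/side0.png

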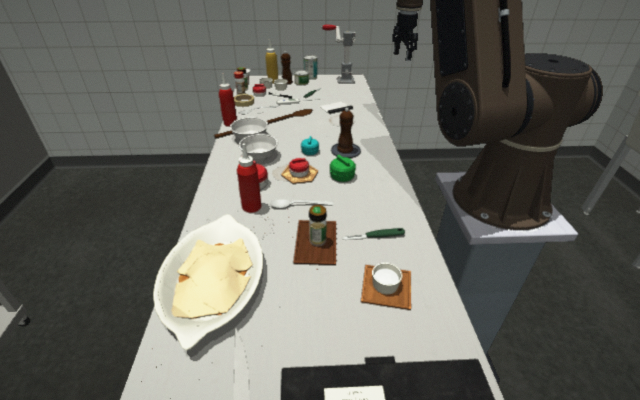

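The top view shows these things:
- **Ramekin:** on the square coaster, (208,251).
- **Spice jar:** on the oblong coaster, (262,196).
- **Mill:** on the round coaster, (438,248).
- **Small red timer:** on the hex coaster, (387,183).
- **Red squeeze bottle:** (324,125).

There are four timer candidates: red (387,183), larger red (369,130), green (379,236) and turquoise (441,200). The red one on the hex fits, because it isn't green or turquoise and is the smaller of the two reds. I'll confirm it in an enlarged crop.

Run:
```python
import cv2
p=cv2.imread("pics/top0.png")[105:290,170:490]
cv2.imwrite("pics/top0c.png",cv2.resize(p,None,fx=2.5,fy=2.5,interpolation=cv2.INTER_CUBIC))
```

```text
(no output)
```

View pics/top0c.png

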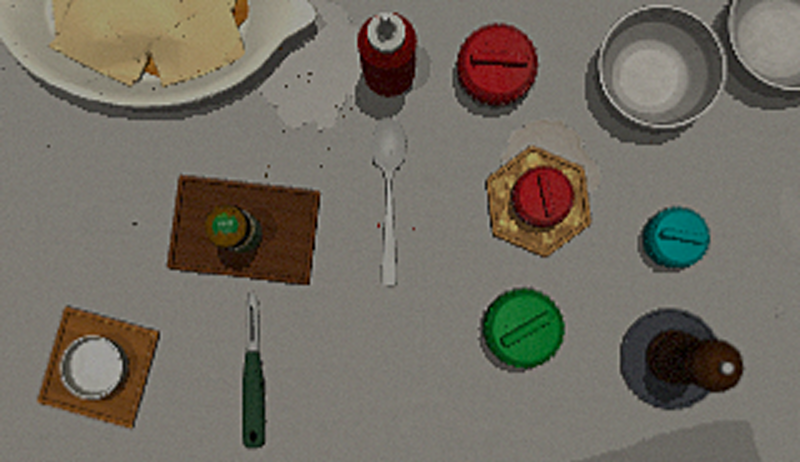

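The crop confirms it. The red timer at crop (543,197), on the hex coaster, is clearly smaller than the red one at (497,63); the green (522,328) and turquoise (677,237) ones are excluded. Next I'll measure from the top and side views.

```bash
cat > h.py <<'E'
import cv2,numpy as np
from scipy.spatial.transform import Rotation as R
from plant import telemetry,camera,camera_info
def cam(n,st=None):
    c=camera_info(n)
    if n=="wrist":
        T=np.eye(4);T[:3,:3]=R.from_quat(st["orientation"]).as_matrix();T[:3,3]=st["position"]
        W=T@c["mount"]
    else: W=c["world_from_camera"]
    return c["mtx"],c["dist"],W
def rays(C,uv):
    q=cv2.undistortPoints(np.float64(uv).reshape(-1,1,2),C[0],C[1])[:,0]
    return np.c_[q,np.ones(len(q))]@C[2][:3,:3].T, C[2][:3,3]
def plane(C,uv,z):
    d,o=rays(C,uv);return (o+d*((z-o[2])/d[:,2])[:,None])[:,:2]
def tri(CA,a,CB,b):
    A=[];B=[]
    for C,u in((CA,a),(CB,b)):
        d,o=rays(C,[u]);d=d[0]/np.linalg.norm(d[0]);P=np.eye(3)-np.outer(d,d);A.append(P);B.append(P@o)
    x=np.linalg.lstsq(np.vstack(A),np.hstack(B),rcond=None)[0]
    return x,[np.linalg.norm(P@x-q) for P,q in zip(A,B)]
def big(m,n=1):
    c,_=cv2.findContours(m.astype(np.uint8),cv2.RETR_EXTERNAL,cv2.CHAIN_APPROX_NONE)
    return sorted(c,key=cv2.contourArea)[-1][:,0].astype(float)
def circ(P):
    A=np.c_[2*P,np.ones(len(P))];s=np.linalg.lstsq(A,(P**2).sum(1),rcond=None)[0]
    return s[:2],np.sqrt(s[2]+s[:2]@s[:2])
def roi(im,x0,x1,y0,y1):
    o=np.zeros(im.shape[:2],bool);o[y0:y1,x0:x1]=1;return o
E
python3 - <<'E'
from h import *
T=cam("top");S=cam("side");t=cv2.imread("pics/top0.png");s=cv2.imread("pics/side0.png")
ht=cv2.cvtColor(t,cv2.COLOR_BGR2HSV).astype(int);hs=cv2.cvtColor(s,cv2.COLOR_BGR2HSV).astype(int)
H,Sa,V=[ht[...,i] for i in range(3)]
for n,b in dict(square=(180,240,222,282),oblong=(232,302,170,225)).items():
    m=roi(t,*b)&(Sa>90)&((H<25)|(H>170))
    P=plane(T,big(m),.008);r=cv2.minAreaRect(P.astype(np.float32));print(n,r)
m=roi(t,360,412,158,212)&(Sa>60)
P=plane(T,big(m),.008);hu=cv2.convexHull(P.astype(np.float32));mo=cv2.moments(hu);print("hex",mo['m10']/mo['m00'],mo['m01']/mo['m00'],mo['m00'],"ideal area",.8660254*.11**2, cv2.minAreaRect(hu),circ(hu[:,0]))
m=roi(t,412,470,222,275)&(V<95)
c=big(m);c=c[(c[:,0]<440)];print("round",circ(plane(T,c,.008)))
print('roundpix',ht[247,425],ht[247,410],ht[262,470], 'gnd',ht[200,340])
for n,(h,b) in dict(timer=((168,8),(372,400,170,196)),big=((168,8),(350,388,110,150)),green=((50,75),(358,400,215,258)),turq=((85,100),(425,458,185,215))).items():
    mh=((H>h[0])|(H<h[1])) if h[0]>h[1] else (H>h[0])&(H<h[1])
    m=roi(t,*b)&mh&(Sa>120);c=big(m);print(n,circ(plane(T,c,.044)),c.mean(0))
m=roi(t,190,226,236,268)&(Sa<50)&(V>90);c=big(m);print("ramekin rim",circ(plane(T,c,.043)),c.mean(0))
m=roi(t,250,275,185,208)&(Sa>120)&(H>15)&(H<90);c=big(m);print("jarlid",circ(plane(T,c,.110)),c.mean(0), ht[196,260],ht[195,270])
print(ht[200,255],ht[205,262],ht[251,460],ht[251,450],ht[260,450])
E
```

```text
square ((0.4126150906085968, 0.3169339895248413), (0.10986244678497314, 0.10920703411102295), 76.90975189208984)
oblong ((0.5685544013977051, 0.1615898460149765), (0.15994547307491302, 0.10497792065143585), 84.78675842285156)
hex 0.608805659310399 -0.16520332080838068 0.010471513457181336 ideal area 0.01047890734 ((0.6084782481193542, -0.16566722095012665), (0.12230461835861206, 0.11085067689418793), 67.80350494384766) (array([ 0.60880574, -0.16514917]), np.float64(0.0594451765443559))
round (array([ 0.4399026, -0.3105607]), np.float64(0.05430423743822312))
roundpix [ 8 18 56] [ 37  18 128] [ 17  19 122] gnd [ 35  22 125]
timer (array([ 0.60986228, -0.1645161 ]), np.float64(0.03133637783973356)) [386.81944444 183.33333333]
big (array([ 0.75247644, -0.11285661]), np.float64(0.0425573869445629)) [368.62105263 130.90526316]
green (array([ 0.46935131, -0.14571784]), np.float64(0.040574637910882914)) [379.18888889 235.94444444]
turq (array([ 0.56933737, -0.30579369]), np.float64(0.03228619399510137)) [440.27142857 199.88571429]
ramekin rim (array([0.41408259, 0.31034991]), np.float64(0.02954685426043192)) [205.50961538 254.22115385]
jarlid (array([0.56196561, 0.15702337]), np.float64(0.022878306972831736)) [263.92307692 197.7032967 ] [ 67 156  85] [ 22 154  48]
[ 20 255  76] [13 81 38] [ 13  12 153] [ 15 188  42] [120  20  52]
```

Coaster sizes come out as stated. The centres are square (0.413,0.317), oblong (0.569,0.162), hex (0.609,-0.165) and round (0.440,-0.311). I'll move over the scene and take wrist views.

Request:
servo_tool --deltas "0 0 -0.05 0.0485; 0 0 -0.05 0.0485; 0.03 -0.037 0 0; 0.03 -0.037 0 0; 0.03 -0.037 0 0; 0.03 -0.037 0 0; 0.03 -0.037 0 0; 0.03 -0.037 0 0; 0.03 -0.037 0 0; 0.03 -0.037 0 0; 0.03 -0.037 0 0; 0.03 -0.037 0 0; 0 0 0 0; 0 0 0 0; 0 0 0 0" --claw 1

```text
t: 1.98
position: [0.4944, -0.2507, 0.3312]
orientation: [1.0, -0.0, -0.0, 0.0]
contact_force: [-1.2, 0.2, 0.0]
gripper_width: 1.002
grip_force: 0.0
```

```bash
cat >> h.py <<'E'
def snap(k):
    st=telemetry.get_state();p,d=camera("wrist");cv2.imwrite(f"pics/{k}.png",p)
    np.savez(f"{k}.npz",position=st["position"],orientation=st["orientation"]);print(k,st["t"],st["position"],st["orientation"],st["joint_pos"])
E
python3 -c "
from h import *;snap('w1')"
```

```text
w1 1.975 [ 0.49444323 -0.25074886  0.33120813] [ 9.99999871e-01 -4.76601703e-04 -1.73495857e-04  2.08543448e-05] [-5.23879455e-01  2.55820040e-01  1.68736231e+00 -2.24957102e-04
  1.19869000e+00  1.04795189e+00]
```

Request:
servo_tool --deltas "0 -0.05 0 0; 0 -0.05 0 0; 0 -0.05 0 0; 0 -0.05 0 0; 0 -0.05 0 0; 0 -0.05 0 0; 0 -0.05 0 0; 0 -0.05 0 0; 0 -0.05 0 0; 0 -0.05 0 0; 0 0 0 0; 0 0 0 0; 0 0 0 0"

```text
t: 3.65
position: [0.4952, 0.2487, 0.3314]
orientation: [1.0, -0.001, 0.0, 0.0]
contact_force: [0.7, 0.3, 0.1]
gripper_width: 1.002
grip_force: 0.0
```

```bash
python3 -c "
from h import *;snap('w2')"
```

```text
w2 3.65 [0.49524534 0.24866783 0.3313718 ] [ 9.99999704e-01 -7.61079081e-04  2.55496605e-05  1.09035506e-04] [ 4.10778764e-01  2.55222033e-01  1.68777796e+00 -2.36493869e-04
  1.19863307e+00  1.98318325e+00]
```

View pics/w1.png

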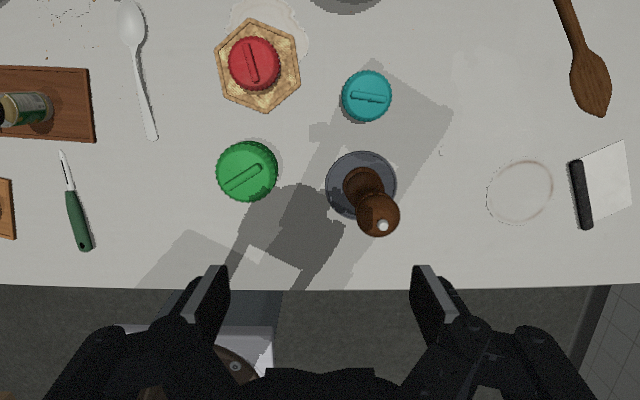

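View pics/w2.png

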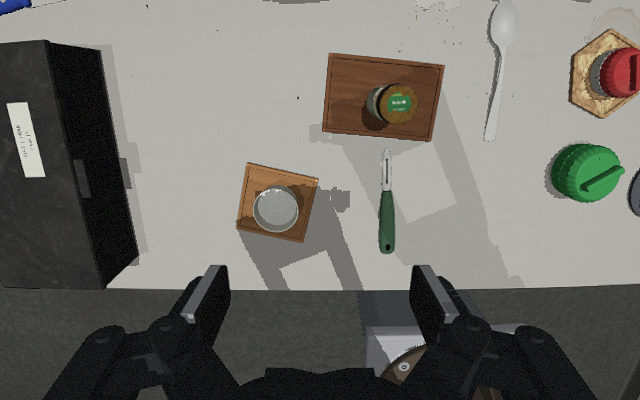

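In w1: mill knob (383,226), round coaster (361,184), red timer on the hex (253,63). In w2: ramekin (276,207) on the square, jar lid (392,103) on the oblong. Now I'll measure in the wrist views and triangulate against the top view.

Run:
```python
from h import *
t=cv2.imread("pics/top0.png");T=cam("top");W1=cam("wrist",np.load("w1.npz"));W2=cam("wrist",np.load("w2.npz"))
a=cv2.imread("pics/w1.png");b=cv2.imread("pics/w2.png")
hsv=lambda i:[cv2.cvtColor(i,cv2.COLOR_BGR2HSV)[...,k].astype(int) for k in range(3)]
def rect(n,C,im,bx,f):
    c=big(roi(im,*bx)&f(*hsv(im)));r=cv2.minAreaRect(plane(C,c,.008).astype(np.float32));print(n,np.round(r[0],4),np.round(r[1],4))
br=lambda H,S,V:(S>90)&((H<25)|(H>170))
rect("sq",W2,b,(228,330,155,250),br);rect("obl",W2,b,(315,455,45,148),br)
c=big(roi(a,205,310,10,120)&(lambda H,S,V:S>70)(*hsv(a)));hu=cv2.convexHull(plane(W1,c,.008).astype(np.float32));print("hex",circ(hu[:,0]),cv2.contourArea(hu))
def circm(n,C,im,bx,f,z,sel=None):
    c=big(roi(im,*bx)&f(*hsv(im)))
    if sel: c=c[sel(c)]
    m=c.mean(0); e=cv2.minEnclosingCircle(c.astype(np.float32))
    print(n,circ(plane(C,c,z)),"px",e); return np.array(e[0])
red=lambda H,S,V:((H>168)|(H<8))&(S>140)
p=circm("timerW",W1,a,(222,285,30,95),red,.049); q=circm("timerT",T,t,(372,400,170,196),red,.049); print(tri(W1,p,T,q))
grn=lambda H,S,V:(S<50)&(V>110)
p=circm("ramW",W2,b,(250,300,184,234),lambda H,S,V:S<60,.043); q=circm("ramT",T,t,(190,226,236,268),lambda H,S,V:S<60,.043); print(tri(W2,p,T,q))
cap=lambda H,S,V:(H>35)&(H<90)&(S>80)&(V>60)
p=circm("lidW",W2,b,(380,415,88,118),cap,.11); q=circm("lidT",T,t,(252,275,185,206),cap,.11); print(tri(W2,p,T,q))
kn=lambda H,S,V:(S<60)&(V>120)
p=circm("knobW",W1,a,(374,392,217,235),kn,.162); q=circm("knobT",T,t,(453,466,244,258),kn,.162); print(tri(W1,p,T,q))
dk=lambda H,S,V:(H>100)&(H<130)&(S>20)
circm("roundW",W1,a,(315,402,140,225),lambda H,S,V:V<110,.008,lambda c:(c[:,0]<362)&(c[:,1]<190))
```

```text
sq [0.4153 0.3149] [0.1084 0.1096]
obl [0.5705 0.1608] [0.1585 0.1048]
hex (array([ 0.61045908, -0.1683127 ]), np.float64(0.059462685291941826)) 0.010222143720819421
timerW (array([ 0.61194779, -0.17088942]), np.float64(0.03111058900212073)) px ((253.5, 63.0), 27.95094871520996)
timerT (array([ 0.60928521, -0.16379512]), np.float64(0.03113831084178832)) px ((386.5740661621094, 183.014404296875), 12.467369079589844)
(array([ 0.61347883, -0.16676727,  0.02512181]), [np.float64(0.0008837751895648736), np.float64(0.0008837751895651944)])
ramW (array([0.41972695, 0.30987808]), np.float64(0.03385166437769642)) px ((275.8271484375, 208.11111450195312), 23.885488510131836)
ramT (array([0.41516856, 0.31073448]), np.float64(0.032993034242193076)) px ((207.0, 251.5), 13.756916999816895)
(array([0.41486944, 0.3131532 , 0.02921651]), [np.float64(0.0019101950268708278), np.float64(0.0019101950268705173)])
lidW (array([0.56850426, 0.16130206]), np.float64(0.010724200130568276)) px ((398.5, 104.0), 12.619529724121094)
lidT (array([0.56633684, 0.16313835]), np.float64(0.010538144379637192)) px ((259.5, 194.6666717529297), 5.069072723388672)
(array([0.56619033, 0.16215291, 0.1136133 ]), [np.float64(0.0007947057642286891), np.float64(0.0007947057642284735)])
knobW (array([ 0.44525899, -0.31879759]), np.float64(0.005238057615654495)) px ((383.0, 225.0), 5.385264873504639)
knobT (array([ 0.44267206, -0.31711749]), np.float64(0.0037200224162036943)) px ((460.70001220703125, 251.6999969482422), 1.8385711908340454)
(array([ 0.44178841, -0.32058139,  0.15334363]), [np.float64(9.798649801148743e-05), np.float64(9.79864980113958e-05)])
roundW (array([ 0.44018175, -0.3131924 ]), np.float64(0.05534913783536839)) px ((338.0, 170.0), 29.83296775817871)
```

Request:
servo_tool --deltas "-0.02 -0.016 0.043 0; -0.02 -0.016 0.043 0; -0.02 -0.016 0.043 0; -0.02 -0.016 0.043 0; 0 0 0 0; 0 0 0 0; 0 0 0 0"

```text
t: 4.58
position: [0.4165, 0.3139, 0.1606]
orientation: [1.0, -0.001, 0.001, -0.001]
contact_force: [0.6, 0.5, 0.6]
gripper_width: 1.0
grip_force: 0.0
```

```bash
python3 -c "
from h import *;snap('w3')"
```

```text
w3 4.575 [0.41648723 0.31393526 0.16062765] [ 9.99999116e-01 -5.00328278e-04  1.04761944e-03 -6.48291744e-04] [ 5.87840675e-01  3.91270053e-01  1.96323245e+00 -1.19225262e-04
  7.84627625e-01  2.15972192e+00]
```

View pics/w3.png

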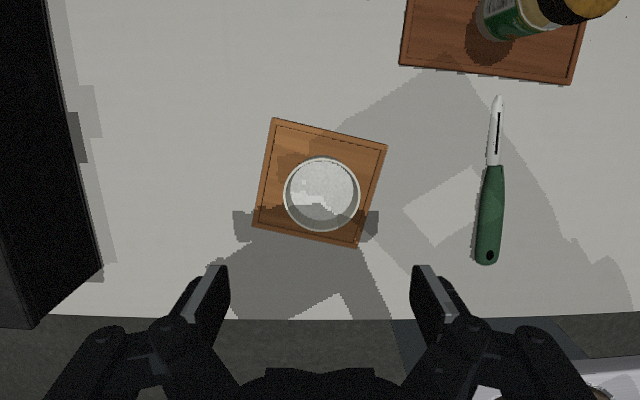

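Ramekin rim is around (321,194) and the square coaster around (320,183).

Run:
```python
from h import *
b=cv2.imread("pics/w3.png");C=cam("wrist",np.load("w3.npz"));W2=cam("wrist",np.load("w2.npz"))
H,S,V=[cv2.cvtColor(b,cv2.COLOR_BGR2HSV)[...,k].astype(int) for k in range(3)]
m=roi(b,272,372,148,240)&(S<70);m=cv2.morphologyEx(m.astype(np.uint8),cv2.MORPH_OPEN,np.ones((5,5)))
c=big(m);e=cv2.fitEllipse(cv2.convexHull(c.astype(np.float32)));print(e,circ(plane(C,c,.043)))
m=roi(b,240,400,105,260)&(((S>90)&((H<25)|(H>170)))|m.astype(bool))
c2=big(m);r=cv2.minAreaRect(plane(C,c2,.008).astype(np.float32));print("sq",r)
b2=cv2.imread("pics/w2.png");h2=cv2.cvtColor(b2,cv2.COLOR_BGR2HSV)
m=roi(b2,250,302,184,234)&(h2[...,1]<70);m=cv2.morphologyEx(m.astype(np.uint8),cv2.MORPH_OPEN,np.ones((3,3)))
e2=cv2.fitEllipse(big(m).astype(np.float32));print(e2,tri(C,e[0],W2,e2[0]))
```

```text
((321.4255065917969, 193.7108917236328), (75.98455047607422, 77.34276580810547), 80.58045959472656) (array([0.41771697, 0.31128059]), np.float64(0.032939783570033056))
sq ((0.4094325006008148, 0.3114136755466461), (0.12021880596876144, 0.11819590628147125), 77.45951843261719)
((275.67132568359375, 208.58180236816406), (45.011592864990234, 46.57316970825195), 25.280677795410156) (array([0.41595144, 0.31130411, 0.03196831]), [np.float64(0.0004342042299823494), np.float64(0.0004342042299823691)])
```

Request:
servo_tool --deltas "0 0.0025 0.04 0; 0 0 0.04 0; 0 0 0.04 0; 0 0 0.02 0; 0 0 0.0125 0; 0 0 0 0; 0 0 0 0"

```text
t: 5.5
position: [0.4157, 0.3118, 0.0077]
orientation: [1.0, -0.0, 0.001, -0.0]
contact_force: [0.1, -0.3, 0.6]
gripper_width: 1.002
grip_force: 0.0
```

Request:
servo_tool --deltas "0 0 0 0; 0 0 0 0; 0 0 0 0; 0 0 0 0; 0 0 0 0; 0 0 0 0; 0 0 0 0; 0 0 0 0" --claw -1 --grip_force 35

```text
t: 6.5
position: [0.4156, 0.3118, 0.008]
orientation: [1.0, 0.0, 0.001, -0.0]
contact_force: [-3.2, -2.6, 17.6]
gripper_width: 0.751
grip_force: 34.0
```

Request:
servo_tool --deltas "0 0 -0.03 0; 0 0 -0.04 0; 0 0 -0.03 0; 0.004 0.03 0 0; 0.006 0.045 0 0; 0.006 0.045 0 0; 0.006 0.045 0 0; 0.006 0.045 0 0; 0.004 0.045 0 0; 0.002 0.03 0 0; 0 0.017 0 0; 0 0 0 0; 0 0 0.04 0; 0 0 0.04 0; 0 0 0.012 0; 0 0 0 0; 0 0 0 0"

```text
t: 8.62
position: [0.4498, 0.0097, 0.0159]
orientation: [1.0, 0.0, 0.001, 0.0]
contact_force: [0.5, 0.2, -1.0]
gripper_width: 0.747
grip_force: 39.4
```

Request:
servo_tool --deltas "0 0 0.006 0; 0 0 0.003 0; 0 0 0.002 0; 0 0 0.001 0; 0 0 0 0; 0 0 0 0"

```text
t: 9.38
position: [0.4491, 0.0095, 0.0031]
orientation: [1.0, -0.0, 0.0, 0.0]
contact_force: [-1.3, -0.0, 11.2]
gripper_width: 0.743
grip_force: 40.0
```

Request:
servo_tool --deltas "0 0 0 0; 0 0 0 0; 0 0 0 0; 0 0 0 0; 0 0 -0.02 0; 0 0 -0.04 0; 0 0 -0.05 0; 0 0 -0.05 0; 0 0 -0.05 0; 0 0 -0.037 0; 0 0.04 0 0; 0 0.05 0 0; 0 0.05 0 0; 0 0.05 0 0; 0 0.05 0 0; 0 0.05 0 0; -0.006 0.04 0 0; 0 0 0 0; 0 0 0 0; 0 0 0 0" --claw 1

```text
t: 11.88
position: [0.4431, -0.3195, 0.2498]
orientation: [1.0, 0.001, -0.0, -0.0]
contact_force: [-0.9, 0.6, -0.7]
gripper_width: 1.001
grip_force: 0.0
```

Run:
```python
from h import *
snap('w4')
b=cv2.imread("pics/w4.png");C=cam("wrist",np.load("w4.npz"));W1=cam("wrist",np.load("w1.npz"))
H,S,V=[cv2.cvtColor(b,cv2.COLOR_BGR2HSV)[...,k].astype(int) for k in range(3)]
m=roi(b,250,400,100,290)&(S<60)&(V>110)
n,l,st,ce=cv2.connectedComponentsWithStats(m.astype(np.uint8))
for i in range(1,n):
  if 20<st[i,4]<1200: print(st[i],ce[i],plane(C,[ce[i]],.162),tri(C,ce[i],W1,(383,225)))
m=roi(b,200,440,60,290)&(S>60)&(H<25);c=big(m);print("head",cv2.boundingRect(c.astype(np.float32)),circ(plane(C,c,.145)))
cv2.imwrite("pics/w4c.png",b)
```

```text
w4 11.875 [ 0.44311392 -0.31947977  0.24978018] [ 9.99999853e-01  5.02045029e-04 -1.07819858e-04 -1.72616844e-04] [-6.80258668e-01  3.16145545e-01  1.81344321e+00  1.56300946e-04
  1.01238877e+00  8.89450730e-01]
[311 199  14  15 161] [317.26708075 205.80124224] [[ 0.44538534 -0.31895578]] (array([ 0.44514825, -0.31895854,  0.16127644]), [np.float64(2.5598671481680898e-05), np.float64(2.5598671481584218e-05)])
[250 262  41  28 587] [263.31686542 280.04770017] [[ 0.37981906 -0.27414691]] (array([ 0.48974051, -0.29703502,  0.30280586]), [np.float64(0.016985564103296148), np.float64(0.016985564103295832)])
head (287, 140, 60, 84) (array([ 0.45727296, -0.31807025]), np.float64(0.028692536029779274))
```

View pics/w4.png

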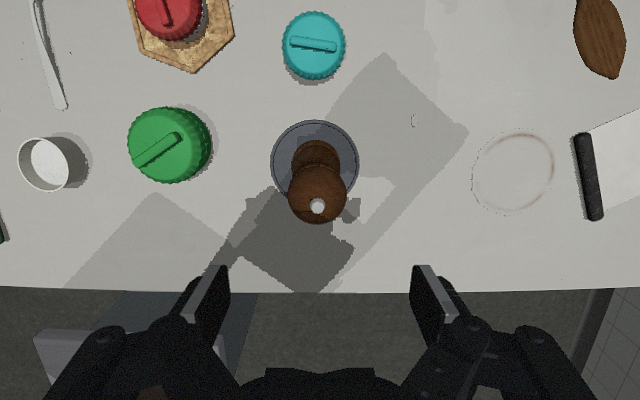

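The knob is at (317,206), which puts the mill axis at (0.445,-0.319) with its top at 0.161.

Request:
servo_tool --deltas "0.002 -0.0005 0.04 0; 0 0 0.04 0; 0 0 0.03 0; 0 0 0.02 0; 0 0 0.007 0; 0 0 0 0; 0 0 0 0"

```text
t: 12.8
position: [0.4456, -0.3202, 0.1137]
orientation: [1.0, 0.0, 0.001, 0.0]
contact_force: [1.1, -0.6, 0.8]
gripper_width: 1.0
grip_force: 0.0
```

Request:
servo_tool --deltas "0 0 0 0; 0 0 0 0; 0 0 0 0; 0 0 0 0; 0 0 0 0; 0 0 0 0; 0 0 0 0; 0 0 0 0; 0 0 0 0; 0 0 0 0" --claw -1 --grip_force 45

```text
t: 14.05
position: [0.4453, -0.32, 0.1135]
orientation: [1.0, -0.0, 0.0, 0.0]
contact_force: [-0.6, 2.7, 11.3]
gripper_width: 0.545
grip_force: 44.4
```

Request:
servo_tool --deltas "0 0 -0.02 0; 0 0 -0.04 0; 0 0 -0.04 0; 0 -0.02 0 0; 0 -0.035 0 0; 0 -0.045 0 0; 0 -0.045 0 0; 0 -0.045 0 0; 0 -0.045 0 0; 0 -0.045 0 0; 0 -0.045 0 0; 0 -0.045 0 0; 0 -0.045 0 0; -0.005 -0.045 0 0; -0.005 -0.045 0 0; -0.005 -0.045 0 0; -0.005 -0.045 0 0; -0.006 -0.03 0 0; -0.005 -0.011 0 0; 0 0 0 0"

```text
t: 16.55
position: [0.4131, 0.3159, 0.2122]
orientation: [1.0, 0.001, -0.0, 0.0]
contact_force: [0.6, -0.9, -1.0]
gripper_width: 0.542
grip_force: 46.5
```

Request:
servo_tool --deltas "0 0 0 0; 0 0 0 0; 0 0 0.04 0; 0 0 0.03 0; 0 0 0.015 0; 0 0 0 0; 0 0 0 0; 0 0 0 0"

```text
t: 17.55
position: [0.4146, 0.3164, 0.1288]
orientation: [1.0, 0.0, 0.001, -0.0]
contact_force: [-0.2, 0.5, -1.5]
gripper_width: 0.538
grip_force: 46.5
```

Request:
servo_tool --deltas "0 0 0.005 0; 0 0 0.004 0; 0 0 0.002 0; 0 0 0.001 0; 0 0 0 0; 0 0 0 0; 0 0 0 0"

```text
t: 18.42
position: [0.4141, 0.316, 0.1159]
orientation: [1.0, 0.0, 0.0, -0.0]
contact_force: [-0.2, -1.0, -1.3]
gripper_width: 0.542
grip_force: 46.5
```

Run:
```python
from h import *
p,_=camera("side");cv2.imwrite("pics/s1c.png",cv2.resize(p[80:330,200:480],None,fx=2,fy=2))
```

```text
(no output)
```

View pics/s1c.png

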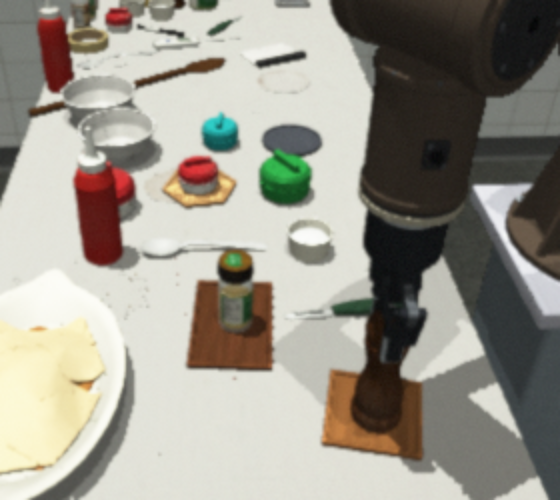

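The side view shows the mill upright over the square coaster at crop (378,405), the ramekin parked at (310,238), and the round coaster empty at (292,140). I'll lower the last few millimetres.

Request:
servo_tool --deltas "0 0 0.001 0; 0 0 0.001 0; 0 0 0.001 0; 0 0 0 0; 0 0 0 0"

```text
t: 19.1
position: [0.4145, 0.3163, 0.1134]
orientation: [1.0, 0.0, 0.001, -0.0]
contact_force: [-0.3, -0.6, 10.1]
gripper_width: 0.544
grip_force: 46.7
```

Request:
servo_tool --deltas "0 0 0 0; 0 0 0 0; 0 0 0 0; 0 0 0 0; 0 0 -0.02 0; 0 0 -0.03 0; 0 0 -0.05 0; 0 0 -0.05 0; 0.005 0.03 0 0; 0.005 0.045 0 0; 0.005 0.045 0 0; 0.005 0.045 0 0; 0.005 0.045 0 0; 0.005 0.045 0 0; 0.004 0.03 0 0; 0.002 0.0215 0 0; 0 0 0 0; 0 0 0 0; 0 0 0 0" --claw 1

```text
t: 21.48
position: [0.4499, 0.0102, 0.2628]
orientation: [1.0, 0.0, -0.0, -0.0]
contact_force: [-0.2, 0.2, -0.6]
gripper_width: 0.996
grip_force: 0.0
```

Run:
```python
from h import *
snap('w5')
b=cv2.imread("pics/w5.png");C=cam("wrist",np.load("w5.npz"))
g=cv2.cvtColor(b,cv2.COLOR_BGR2GRAY)
uv=None
# expected pixel window around the parked ramekin
st=np.load("w5.npz");W=C[2];P=np.array([.450,.0095,.038,1]);q=np.linalg.inv(W)@P
u=cv2.projectPoints(q[:3].reshape(1,3),np.zeros(3),np.zeros(3),C[0],C[1])[0].ravel();print(u)
x,y=int(u[0]),int(u[1]);r=40
ed=cv2.HoughCircles(g[y-r-10:y+r+10,x-r-10:x+r+10],cv2.HOUGH_GRADIENT,1,30,param1=100,param2=15,minRadius=20,maxRadius=40)
for e in ed[0][:4]:
    c=e[:2]+[x-r-10,y-r-10];print(c,e[2],plane(C,[c],.038))
cv2.imwrite("pics/w5c.png",cv2.resize(b[y-80:y+80,x-100:x+100],None,fx=2,fy=2))
p,_=camera("top");cv2.imwrite("pics/top1.png",p)
```

```text
w5 21.475 [0.44990432 0.01022929 0.26277274] [ 9.99999890e-01  4.56892520e-04 -6.99907584e-05 -8.01133540e-05] [-4.47758178e-02  1.61170844e-01  1.99328972e+00  1.84215354e-04
  9.87279180e-01  1.52500522e+00]
[319.00418722 167.29262511]
[320.5 165.5] 26.6 [[0.45212969 0.0077651 ]]
```

View pics/w5.png

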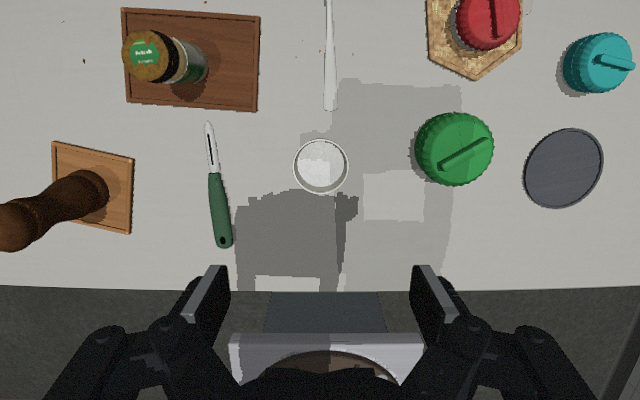

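The ramekin is at (320,166), the mill stands on the square, and the round coaster at (563,167) is fully visible. I'll measure the coaster while going down to the ramekin.

Run:
```python
from h import *
b=cv2.imread("pics/w5.png");C=cam("wrist",np.load("w5.npz"));V=b.max(2).astype(int)
print(circ(plane(C,big(roi(b,510,615,120,215)&(V<110)),.008)))
t=cv2.imread("pics/top1.png")
print(circ(plane(cam("top"),big(roi(t,412,470,222,275)&(t.max(2)<95)),.008)))
```

```text
(array([ 0.44214402, -0.31052028]), np.float64(0.05484573380482982))
(array([ 0.43956381, -0.31049969]), np.float64(0.05401661788745193))
```

Request:
servo_tool --deltas "0.002 0.001 0.05 0; 0 0 0.05 0; 0 0 0.05 0; 0 0 0.05 0; 0 0 0.03 0; 0 0 0.02 0; 0 0 0.009 0; 0 0 0 0; 0 0 0 0"

```text
t: 22.7
position: [0.4526, 0.0086, 0.0045]
orientation: [1.0, 0.0, 0.001, 0.0]
contact_force: [0.4, -0.8, -0.4]
gripper_width: 1.002
grip_force: 0.0
```

Request:
servo_tool --deltas "0 0 0 0; 0 0 0 0; 0 0 0 0; 0 0 0 0; 0 0 0 0; 0 0 0 0; 0 0 0 0" --claw -1 --grip_force 35

```text
t: 23.58
position: [0.4526, 0.0085, 0.0049]
orientation: [1.0, 0.0, 0.001, 0.0]
contact_force: [-2.3, 0.1, 19.5]
gripper_width: 0.75
grip_force: 33.3
```

Request:
servo_tool --deltas "0 0 -0.03 0; 0 0 -0.04 0; 0 0 -0.04 0; 0 0.03 0 0; 0 0.045 0 0; -0.002 0.045 0 0; -0.002 0.045 0 0; -0.002 0.045 0 0; -0.002 0.045 0 0; -0.002 0.035 0 0; -0.0015 0.0295 0 0; 0 0 0 0; 0 0 0.04 0; 0 0 0.04 0; 0 0 0.015 0; 0 0 0.005 0; 0 0 0 0; 0 0 0 0"

```text
t: 25.82
position: [0.4412, -0.3114, 0.0149]
orientation: [1.0, 0.0, 0.001, 0.001]
contact_force: [0.5, -0.4, -1.2]
gripper_width: 0.745
grip_force: 39.3
```

Request:
servo_tool --deltas "0 0 0.002 0; 0 0 0.002 0; 0 0 0.0015 0; 0 0 0 0; 0 0 0 0"

```text
t: 26.45
position: [0.4409, -0.3112, 0.0098]
orientation: [1.0, 0.0, 0.001, 0.0]
contact_force: [-4.6, 3.5, 34.6]
gripper_width: 0.751
grip_force: 41.2
```

Request:
servo_tool --deltas "0 0 -0.0015 0; 0 0 0 0; 0 0 0 0; 0 0 0 0; 0 0 -0.02 0; 0 0 -0.05 0; 0 0 -0.05 0; 0 0 -0.05 0; 0.03 -0.024 0 0; 0.04 -0.035 0 0; 0.04 -0.035 0 0; 0.04 -0.035 0 0; 0.019 -0.015 0 0; 0 0 0 0; 0 0 0 0; 0 0 0 0" --claw 1

```text
t: 28.45
position: [0.6087, -0.1679, 0.1798]
orientation: [1.0, -0.001, -0.0, 0.0]
contact_force: [0.8, 0.2, -0.6]
gripper_width: 1.002
grip_force: 0.0
```

Run:
```python
from h import *
snap('w6')
p,_=camera("top");cv2.imwrite("pics/top2.png",p)
b=cv2.imread("pics/w6.png");C=cam("wrist",np.load("w6.npz"));W1=cam("wrist",np.load("w1.npz"))
H,S,V=[cv2.cvtColor(b,cv2.COLOR_BGR2HSV)[...,k].astype(int) for k in range(3)]
c=big(roi(b,240,420,90,290)&((H>168)|(H<8))&(S>140))
e=cv2.minEnclosingCircle(c.astype(np.float32));print(e,circ(plane(C,c,.046)),circ(plane(C,c,.03)))
print(tri(C,e[0],W1,(253.5,63.0)))
```

```text
w6 28.45 [ 0.60870994 -0.16793929  0.17981879] [ 9.99999803e-01 -5.93585814e-04 -2.03364379e-04  9.64992754e-07] [-3.17124371e-01  5.07294230e-01  1.69175458e+00 -1.58705016e-04
  9.42929767e-01  1.25495238e+00]
((318.20458984375, 181.01422119140625), 35.962738037109375) (array([ 0.61641319, -0.1679709 ]), np.float64(0.03144220496488526)) (array([ 0.61188087, -0.16791204]), np.float64(0.033271331747042214))
(array([ 0.61379283, -0.16802011,  0.03237837]), [np.float64(2.3204237979626816e-05), np.float64(2.3204237979844598e-05)])
```

View pics/w6.png

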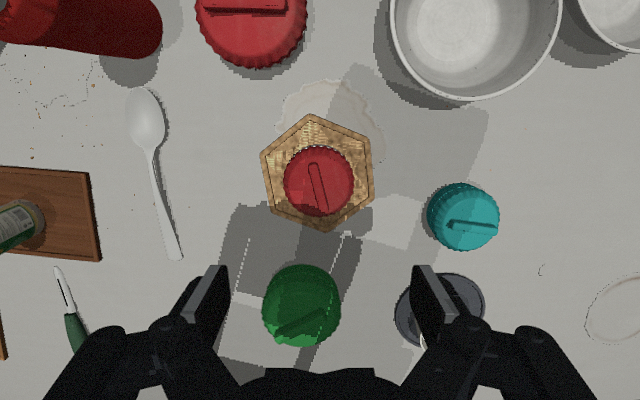

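The red timer is at (318,181), about (0.614,-0.168). Both sides of it are clear for the fingers.

Request:
servo_tool --deltas "0.005 0 0.04 0; 0 0 0.05 0; 0 0 0.04 0; 0 0 0.03 0; 0 0 0.008 0; 0 0 0 0; 0 0 0 0"

```text
t: 29.42
position: [0.6154, -0.1674, 0.0132]
orientation: [1.0, -0.0, 0.001, 0.0]
contact_force: [0.7, -0.7, 0.5]
gripper_width: 1.001
grip_force: 0.0
```

Request:
servo_tool --deltas "0 0 0 0; 0 0 0 0; 0 0 0 0; 0 0 0 0; 0 0 0 0; 0 0 0 0; 0 0 0 0" --claw -1 --grip_force 35

```text
t: 30.3
position: [0.6153, -0.1672, 0.0132]
orientation: [1.0, 0.0, 0.001, 0.0]
contact_force: [-3.1, 1.0, 12.1]
gripper_width: 0.755
grip_force: 35.8
```

Request:
servo_tool --deltas "0 0 -0.03 0; 0 0 -0.04 0; 0 0 -0.03 0; -0.023 -0.026 0 0; -0.03 -0.03 0 0; -0.03 -0.03 0 0; -0.03 -0.03 0 0; -0.03 -0.03 0 0; -0.02 -0.03 0 0; 0 0 0 0; 0 0 0.04 0; 0 0 0.04 0; 0 0 0.018 0; 0 0 0 0; 0 0 0 0"

```text
t: 32.17
position: [0.4524, 0.0087, 0.0145]
orientation: [1.0, -0.0, 0.001, 0.0]
contact_force: [-0.4, 0.0, -0.5]
gripper_width: 0.759
grip_force: 39.6
```

Request:
servo_tool --deltas "0 0 0.003 0; 0 0 0.002 0; 0 0 0.001 0; 0 0 0 0; 0 0 0 0"

```text
t: 32.8
position: [0.4518, 0.009, 0.0082]
orientation: [1.0, 0.0, 0.0, 0.0]
contact_force: [-1.4, 0.1, 10.9]
gripper_width: 0.76
grip_force: 40.5
```

Request:
servo_tool --deltas "0 0 -0.001 0; 0 0 0 0; 0 0 0 0; 0 0 0 0; 0 0 -0.03 0; 0 0 -0.05 0; 0 0 -0.05 0; 0 0 -0.05 0; 0 0 -0.02 0; 0.026 -0.033 0 0; 0.03 -0.04 0 0; 0.03 -0.04 0 0; 0.03 -0.04 0 0; 0 0 0 0; 0 0 0 0; 0 0 0 0" --claw 1

```text
t: 34.8
position: [0.5669, 0.1612, 0.2088]
orientation: [1.0, -0.0, -0.0, 0.0]
contact_force: [0.1, -0.1, 0.2]
gripper_width: 1.002
grip_force: 0.0
```

Run:
```python
from h import *
snap('w7')
p,_=camera("top");cv2.imwrite("pics/top3.png",p)
b=cv2.imread("pics/w7.png");C=cam("wrist",np.load("w7.npz"));W2=cam("wrist",np.load("w2.npz"))
H,S,V=[cv2.cvtColor(b,cv2.COLOR_BGR2HSV)[...,k].astype(int) for k in range(3)]
c=big(roi(b,240,400,90,290)&(H>35)&(H<90)&(S>80)&(V>60));e=cv2.minEnclosingCircle(c.astype(np.float32));print("label",e,circ(plane(C,c,.11)),tri(C,e[0],W2,(398.5,104)))
T=cam("top")
h=cv2.cvtColor(p,cv2.COLOR_BGR2HSV)
hu=cv2.convexHull(plane(T,big(roi(p,360,412,158,212)&(h[...,1]>60)),.008).astype(np.float32));print("hex",circ(hu[:,0]))
```

```text
w7 34.8 [0.56685432 0.16117395 0.20876176] [ 9.99999890e-01 -3.26070020e-04 -3.14160486e-04  1.22177663e-04] [ 2.25643632e-01  4.19810607e-01  1.76295327e+00 -1.18899261e-04
  9.59495872e-01  1.79716037e+00]
label ((318.5, 203.0), 16.620868682861328) (array([0.5684032 , 0.16088416]), np.float64(0.010474814533582823)) (array([0.56677867, 0.16069808, 0.10818999]), [np.float64(4.7358161446220944e-05), np.float64(4.735816144570382e-05)])
hex (array([ 0.60894883, -0.165103  ]), np.float64(0.05949544999640749))
```

View pics/w7.png

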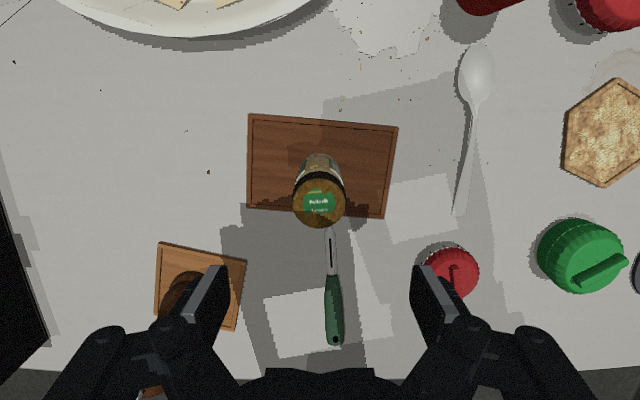

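The jar lid is at (319,203), about (0.568,0.161), with its top at about 0.108. The empty hex coaster measures (0.609,-0.165) from the top view.

Request:
servo_tool --deltas "0.001 0 0.04 0; 0 0 0.05 0; 0 0 0.03 0; 0 0 0.02 0; 0 0 0.009 0; 0 0 0 0; 0 0 0 0"

```text
t: 35.78
position: [0.5691, 0.162, 0.0608]
orientation: [1.0, -0.0, 0.001, -0.0]
contact_force: [0.4, -1.0, 0.3]
gripper_width: 1.0
grip_force: 0.0
```

Request:
servo_tool --deltas "0 0 0 0; 0 0 0 0; 0 0 0 0; 0 0 0 0; 0 0 0 0; 0 0 0 0; 0 0 0 0; 0 0 0 0; 0 0 0 0; 0 0 0 0" --claw -1 --grip_force 35

```text
t: 37.02
position: [0.5689, 0.1621, 0.0603]
orientation: [1.0, 0.0, 0.0, -0.0]
contact_force: [0.5, -0.8, 6.5]
gripper_width: 0.505
grip_force: 34.6
```

Request:
servo_tool --deltas "0 0 -0.03 0; 0 0 -0.04 0; 0 0 -0.03 0; -0.005 0.03 0 0; -0.005 0.045 0 0; -0.005 0.045 0 0; -0.005 0.045 0 0; 0.015 0.045 0 0; 0.015 0.045 0 0; 0.015 0.045 0 0; 0.0155 0.0285 0 0; 0 0 0 0; 0 0 0.04 0; 0 0 0.04 0; 0 0 0.014 0; 0 0 0 0; 0 0 0 0"

```text
t: 39.15
position: [0.6099, -0.1665, 0.0672]
orientation: [1.0, 0.0, 0.001, 0.0]
contact_force: [0.2, -0.4, -0.8]
gripper_width: 0.503
grip_force: 36.1
```

Request:
servo_tool --deltas "0 0 0.003 0; 0 0 0.002 0; 0 0 0.001 0; 0 0 0 0; 0 0 0 0"

```text
t: 39.78
position: [0.6093, -0.1666, 0.0603]
orientation: [1.0, -0.0, 0.0, 0.0]
contact_force: [-2.1, -0.8, 5.2]
gripper_width: 0.502
grip_force: 36.1
```

Request:
servo_tool --deltas "0 0 0 0; 0 0 0 0; 0 0 0 0; 0 0 0 0; 0 0 -0.03 0; 0 0 -0.05 0; 0 0 -0.05 0; -0.0275 -0.0255 0 0; -0.03 -0.03 0 0; -0.03 -0.03 0 0; -0.03 -0.03 0 0; -0.03 -0.03 0 0; -0.01 -0.03 0 0; 0 0 0 0; 0 0 0 0; 0 0 0 0" --claw 1

```text
t: 41.78
position: [0.452, 0.0084, 0.1898]
orientation: [1.0, -0.0, 0.0, 0.0]
contact_force: [-0.4, 0.2, -0.8]
gripper_width: 1.003
grip_force: 0.0
```

Run:
```python
from h import *
snap('w8')
b=cv2.imread("pics/w8.png");C=cam("wrist",np.load("w8.npz"))
H,S,V=[cv2.cvtColor(b,cv2.COLOR_BGR2HSV)[...,k].astype(int) for k in range(3)]
c=big(roi(b,240,420,90,290)&((H>168)|(H<8))&(S>140))
print(cv2.minEnclosingCircle(c.astype(np.float32)),circ(plane(C,c,.03)))
```

```text
w8 41.775 [0.45198566 0.00839892 0.18980926] [ 9.99999945e-01 -3.04031987e-04  1.27980131e-04  4.61111239e-05] [-4.84303416e-02  2.60982055e-01  2.07902212e+00 -1.11101095e-04
  8.01328382e-01  1.52305134e+00]
((318.9864196777344, 183.03591918945312), 33.987667083740234) (array([0.45009454, 0.00787896]), np.float64(0.03246866545148998))
```

Request:
servo_tool --deltas "-0.001 0 0.05 0; 0 0 0.05 0; 0 0 0.05 0; 0 0 0.02 0; 0 0 0.0115 0; 0 0 0 0; 0 0 0 0"

```text
t: 42.7
position: [0.4512, 0.0089, 0.0091]
orientation: [1.0, -0.0, 0.001, 0.0]
contact_force: [0.6, 0.3, -0.1]
gripper_width: 0.997
grip_force: 0.0
```

Request:
servo_tool --deltas "0 0 0 0; 0 0 0 0; 0 0 0 0; 0 0 0 0; 0 0 0 0; 0 0 0 0; 0 0 0 0" --claw -1 --grip_force 35

```text
t: 43.58
position: [0.4512, 0.009, 0.0094]
orientation: [1.0, 0.0, 0.001, 0.0]
contact_force: [-0.6, 0.2, 16.7]
gripper_width: 0.758
grip_force: 34.4
```

Request:
servo_tool --deltas "0 0 -0.03 0; 0 0 -0.04 0; 0 0 -0.03 0; 0.0225 -0.026 0 0; 0.032 -0.042 0 0; 0.032 -0.042 0 0; 0.032 -0.042 0 0; 0 0 0 0; 0 0 0.04 0; 0 0 0.035 0; 0 0 0.013 0; 0 0 0 0; 0 0 0 0"

```text
t: 45.2
position: [0.5697, 0.161, 0.0216]
orientation: [1.0, -0.0, 0.001, -0.0]
contact_force: [0.1, -0.3, -0.9]
gripper_width: 0.758
grip_force: 40.1
```

Request:
servo_tool --deltas "0 0 0.003 0; 0 0 0.002 0; 0 0 0.001 0; 0 0 0.001 0; 0 0 0 0; 0 0 0 0"

```text
t: 45.95
position: [0.5692, 0.1611, 0.0144]
orientation: [1.0, 0.0, 0.0, -0.0]
contact_force: [-4.9, -1.4, 20.6]
gripper_width: 0.757
grip_force: 41.8
```

Now release, rise, and back off to (0.50,0.0) high for a check view.

Request:
servo_tool --deltas "0 0 -0.001 0; 0 0 0 0; 0 0 0 0; 0 0 0 0; 0 0 -0.03 0; 0 0 -0.05 0; 0 0 -0.05 0; 0 0 -0.05 0; 0 0 -0.05 0; 0 0 -0.05 0; 0 0 -0.05 0; -0.017 0.04 0 0; -0.017 0.04 0 0; -0.017 0.04 0 0; -0.017 0.04 0 0; 0 0 0 0; 0 0 0 0; 0 0 0 0" --claw 1

```text
t: 48.2
position: [0.5014, 0.0017, 0.3442]
orientation: [1.0, 0.0, -0.0, -0.0]
contact_force: [0.4, 0.3, -0.2]
gripper_width: 0.998
grip_force: 0.0
```

Run:
```python
from h import *
snap('w9')
s,_=camera("side");w=cv2.imread("pics/w9.png")
cv2.imwrite("pics/fin.png",np.vstack([w[:270,:600],cv2.resize(s[80:330,120:480],(600,330),interpolation=cv2.INTER_AREA)])) 
C=cam("wrist",np.load("w9.npz"))
h=cv2.cvtColor(w,cv2.COLOR_BGR2HSV)
```

```text
w9 48.2 [0.50136098 0.00169037 0.34421891] [ 9.99999898e-01  4.43041221e-04 -1.53435151e-05 -9.08633715e-05] [-5.72338986e-02  1.63456236e-01  1.77591892e+00  1.92586822e-04
  1.20225861e+00  1.51260696e+00]
```

View pics/fin.png

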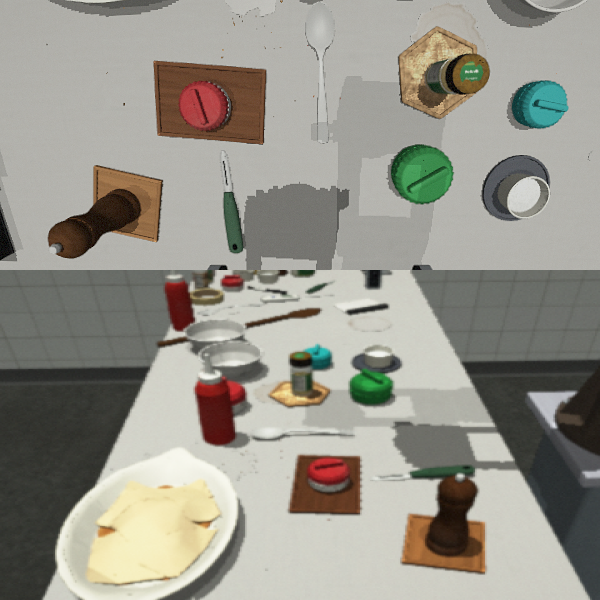

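The final view shows all four standing on their own coasters, the bottle unmoved, and the gripper clear. A numeric centring check comes before handing in.

Run:
```python
from h import *
p,_=camera("top");w=cv2.imread("pics/w9.png");C=cam("wrist",np.load("w9.npz"));T=cam("top")
f=lambda i:[cv2.cvtColor(i,cv2.COLOR_BGR2HSV)[...,k].astype(int) for k in range(3)]
red=lambda H,S,V:((H>168)|(H<8))&(S>140); cap=lambda H,S,V:(H>35)&(H<90)&(S>80)&(V>60); wh=lambda H,S,V:(V>115)
kn=lambda H,S,V:(S<60)&(V>110)
def P(C,i,b,g,z,m=1):
    c=big(roi(i,*b)&g(*f(i)));return np.round(np.r_[circ(plane(C,c,z))],4) if 0 else (np.round(circ(plane(C,c,z))[0],4),round(float(circ(plane(C,c,z))[1]),4))
print("timer",P(C,w,(175,235,75,138),red,.035),"vs .5695 .161")
print("jar",P(C,w,(445,492,50,100),cap,.11),P(T,p,(375,410,165,205),cap,.11),"vs .6095 -.166")
print("ramekin",P(C,w,(497,552,170,222),wh,.043),P(T,p,(424,456,232,262),wh,.043),"vs .441 -.3105")
print("mill knob",P(C,w,(45,66,238,260),kn,.163),"vs .414 .316")
t=cv2.imread("pics/top0.png");b=roi(p,312,338,105,145)
for i in(t,p): print("bottle",np.argwhere(b&red(*f(i))).mean(0))
```

```text
timer (array([0.5678, 0.1597]), 0.033) vs .5695 .161Traceback (most recent call last):
  File "<stdin>", line 9, in <module>
  File "<stdin>", line 7, in P
  File "h.py", line 24, in big
    return sorted(c,key=cv2.contourArea)[-1][:,0].astype(float)
           ~~~~~~~~~~~~~~~~~~~~~~~~~~~~~^^^^
IndexError: list index out of range
```

Run:
```python
from h import *
w=cv2.imread("pics/w9.png");C=cam("wrist",np.load("w9.npz"))
H,S,V=[cv2.cvtColor(w,cv2.COLOR_BGR2HSV)[...,k].astype(int) for k in range(3)]
P=lambda b,m,z:circ(plane(C,big(roi(w,*b)&m),z))
print("jar",P((445,492,50,100),(H>35)&(H<90)&(S>80)&(V>60),.11),"vs .6095 -.166")
print("ramekin",P((497,552,170,222),V>115,.043))
m=roi(w,475,560,148,228)&(V<110);c=big(m);c=c[(c[:,0]<512)|(c[:,1]<165)];print("round",circ(plane(C,c,.008)))
print("mill knob",P((45,66,238,260),(S<60)&(V>110),.163),"vs .414 .316")
```

```text
jar (array([ 0.60888415, -0.16750113]), np.float64(0.010736675159887467)) vs .6095 -.166
ramekin (array([ 0.4336826 , -0.31494618]), np.float64(0.04035260694128579))
round (array([ 0.44665486, -0.3045962 ]), np.float64(0.047532996061842636))
mill knob (array([0.41199595, 0.31694449]), np.float64(0.011945655823150669)) vs .414 .316
```

Run:
```python
from h import *
w=cv2.imread("pics/w9.png");C=cam("wrist",np.load("w9.npz"));g=cv2.cvtColor(w,cv2.COLOR_BGR2GRAY)
s=cv2.resize(g[140:240,465:570],None,fx=4,fy=4,interpolation=cv2.INTER_CUBIC)
for nm,r,z in(("ramekin",(75,110),.043),("round",(125,155),.008)):
    e=cv2.HoughCircles(s,cv2.HOUGH_GRADIENT,1.5,40,param1=100,param2=20,minRadius=r[0],maxRadius=r[1])
    for x in e[0][:2]: u=x[:2]/4+[465,140];print(nm,u,x[2]/4,plane(C,[u],z))
cv2.imwrite("pics/ram.png",s)
```

```text
ramekin [524.0625 191.9375] 26.025 [[ 0.44795675 -0.302836  ]]
ramekin [522.9375 181.8125] 26.85 [[ 0.46349624 -0.29779912]]
round [518.0625 187.4375] 31.925 [[ 0.44442035 -0.31518799]]
round [511.3125 179.9375] 33.9875 [[ 0.4566742  -0.30149265]]
```

View pics/ram.png

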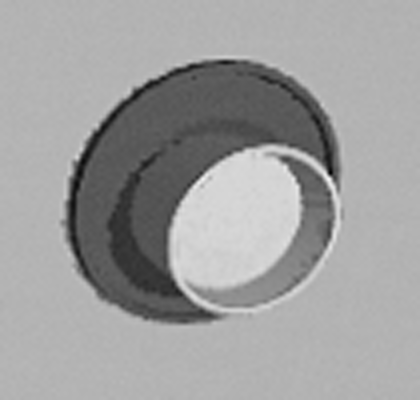

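The ramekin rim spans crop x 170–340, y 145–312, which is pixel (528.7,197.1). The coaster spans x 68–341, y 60–323, which is pixel (516.1,187.9).

Run:
```python
from h import *
C=cam("wrist",np.load("w9.npz"));r=plane(C,[(528.7,197.1)],.043)[0];c=plane(C,[(516.1,187.9)],.008)[0];print(r,c)
if np.linalg.norm(r-c)<.008:
    from plant import close_job;print(close_job())
```

```text
[ 0.43991149 -0.3118884 ] [ 0.44363928 -0.31206119]
the job is handed in; nothing more can be done
None
```

All four things stand upright on their own coasters, within about 4 mm of centre by the last wrist view. Everything is released, the bottle looks unmoved in the last side view, and the job was handed in at about 48 s of the 144 s allowed.

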